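Pack the clarinet joint and close the case

ROBOT

A 6-joint arm with a two-finger parallel gripper is mounted at the origin on a cart in front of the work surface, level with it; the furniture and walls round the work are solid. World frame = base frame: x ahead of the robot, y to its left, z up, the work surface at z = 0. Lengths are in m, angles in rad, forces in N, time in s.
With the tool pointing down it reaches from about 0.275 to 0.775 m from the base axis. Payload 14.6 kg.
Tool frame: the origin (TCP) lies on the centre line of the jaws, within the pads' length; the fingertips stand 14 mm ahead of it and the grasp point (between the pads) lies 5 mm behind it; z points along the fingers, y is the direction in which the jaws open and shut (so a half turn about z gives the same grasp; the last joint's range is limited). The gripper opens to 85 mm and grips with 20 to 120 N. Pads are 22 mm wide; open, the fingers measure 114 mm over their backs; the gripper's body (76 mm by 85 mm) begins 54 mm behind the grasp point. The pads swing forward as they close: fully open they stand 13 mm farther back than shut.
Start: joints at [-1.267, 0.263, -0.048, 1.259, 0, 1.415], TCP at [0.233, -0.471, 0.245] pointing down, gripper open.
Joint ranges: [-2.65, 2.65], [-0.89, 1.7], [-1.18, 1.37], [-2.13, 2.11], [-1.35, 1.29], [-3.14, 3.14]. Speed limits (rad/s): [1.89, 1.89, 2.57, 2.79, 3.14, 3.14].

INTERFACE

Orientations are given as a 3x3 rotation matrix whose columns are the frame's x, y, z axes.
In Python, from bench import state, eyes, arm gives the robot as it stands.
- The arm moves only by the tool arm_command, never from a script. Its argument "moves" is a list of rows, each a list of 2 entries, a list of its own where there are three numbers: the shift along the world's x, y, z in units of 40 mm (1.0 is 40 mm), then the turn, a rotation vector about the world's x, y, z in units of 5 degrees (1.0 is 5 degrees). A call has 1 to 12 rows; each row shifts and turns the commanded pose from where the row before left it; what a row does not reach is not made up. A row lasts 1/12 s, in which the tool goes at most 41.7 mm and 7.16 degrees, less where a joint would pass 70% of its speed; a pose out of reach is approached as far as the arm can. A call is refused whole if a number of a shift passes 1 or a number of a turn 1, either way. A call with a gripper value outside its range is refused whole. "hand" is the finger opening in mm, from 0 to 85.4, set as the call begins (left out, the last holds). The fingers move at their own pace and stop on an object; "grip_force" is the grip in N (left out, the last holds). Time passes only in rows, so rows that do not move let the fingers close. It gives the time, the measured TCP pose, the force and the opening at its end, in the units of the state.
- state(): the state, without advancing time (a new reading comes with each control period).
- eyes.capture(name): name is "scene" or "top"; returns (picture, depth): 400x640x3 uint8, red, green, blue; 400x640 float32, m along the optical axis (not along the pixel's ray), 0 where there is no reading.
- eyes.get_calibration(name): a dict with "fx", "fy", "cx", "cy" (pixels), "world_from_camera" (4x4, takes a point from camera to world coordinates). Camera axes: x right, y up, looking along -z (the intrinsics and any distortion apply to the point x, -y, -z); pixel columns grow to the right and rows downward; lengths in m; the calibration is good to about 2 mm. A picture is of the moment at which its call begins. get_calibration takes no time and is no camera call.
- arm.job_done(): hands the job in, once; it reports no verdict.
The state is a dict: "clock": time; "joint_positions": joint angles; "joint_vel": joint speeds; "joint_torque": joint torques, N m; "eef_pos": TCP position; "orientation": TCP orientation; "ft_force": force on the tool from outside, world axes, zero at the start; "torque": the same for the moment, N m; "grip_width": finger opening in m.
Only numpy, scipy, OpenCV 4.12 (cv2) and the standard library are available. Lean on these libraries where they do the work, as an engineer would, in place of code of your own. Each camera call takes 0.05 s, during which the arm holds its last target.

TASK

The front clarinet joint in the open case is riding up at its cork end: push it along with a fingertip until it tips down and lies flat in its bed. Then push the lid over until it is fully shut, and then flip both catches on the front of the case up against the lid. Only push, gently; do not grip or lift anything, and leave the rest of the bench as it is.

Things in the scene. Friction and masses are not known exactly. Their poses are not given: they have to be found in the camera images.
- case: Black clarinet case, wine-red inside, fixed. Origin: centre of its underside, on the bench; x to its back (hinge side), y along it to its left end, z up. Base 112 mm deep (x), 322 mm long (y), rim 62 mm above the bench, walls 6 mm. Two beds lie along it, floors 19 mm above the bench, centred at x = -27 mm (front) and x = +27 mm (rear; its packed joint is fixed). Front carrying handle sticks out 21 mm.
- bed_end (a point): Left end of the front bed: middle of the inner top edge of the end block (case x = -27, y = +135 mm, 59 mm above the bench). The block runs from here 20 mm to the left, to the case's end wall. The bed is 46 mm wide and runs from here 286 mm to the right (case -y).
- cork_end (a point): Centre of the thin, corked left end face of the loose joint in the front bed (dark clarinet body with silver keys, 276 mm long, 27 mm across here, 0.2 kg). At the start this end lies on the end block, up to 13 mm past bed_end, this point about 74 mm above the bench. Pushed 7 to 15 mm to the right (case -y), it comes off the block and the joint drops into the bed, this point then 33 mm above the bench.
- thick_end (a point): Centre of the thick end face of the loose joint (32 mm across), at its right; about 35 mm above the bench as this end lies on the bed floor.
- joint_middle (a point): Point on the loose joint's axis half-way along. The joint's y axis runs along it, from the cork end to the thick end.
- lid (a joint): Angle of the lid in rad: 0 shut, 1.57 upright, at most 1.95. It starts leaning back at 1.7 to 1.9. Stiff hinge: the lid never falls, stays where it is left and needs 1 to 6 N at its edge, all the way down. The lid is 112 mm deep from hinge to free edge, 322 mm long, 22 mm thick; shut, its top is 84 mm above the bench. It cannot shut while the joint rides up.
- lid_hinge (a point): Middle of the lid's hinge line, at case x = +56 mm, 62 mm above the bench; the line runs along case y.
- lid_edge (a point): Middle of the lid's free edge, on its outer face (the face that is on top when the lid is shut), 112 mm from the hinge line and 22 mm off the rim plane.
- catch_left (a joint): Angle of the left catch in rad: 0 shut (upright, against the lid), up to 0.65 open (leaning away from the case to the front). Starts at 0.35 to 0.55. Turns with about 1 N at its tip and stays where it is left.
- catch_right (a joint): The same for the right catch.
- catch_left_tip (a point): Tip of the left catch, a steel flap 26 mm wide and 3 mm thick, 32 mm from its hinge. The hinge runs along case y on the front of the case at case x = -60 mm, 46 mm above the bench; the catch is centred at case y = +100 mm. The bench vice in front of the case is 62 mm high and reaches to world x = 0.39.
- catch_right_tip (a point): Tip of the right catch, the same, centred at case y = -100 mm.
- paste_jar: Bystander: small grey jar with a white lid, 36 mm across, 52 mm tall. Origin: centre of its underside.
- pad_hammer: Bystander: small brass hammer with a wooden handle, 157 mm long, lying flat. Origin: centre of its underside.
- silver_pen: Bystander: silver pen with a black grip, 123 mm long, lying flat. Origin: centre of its underside.
- pad_box: Bystander: flat white box, 36 x 40 x 14 mm. Origin: centre of its underside.
- dust_brush: Bystander: bristle brush standing on its wooden handle, 33 mm across, 97 mm tall. Origin: centre of its underside.

How it is judged:
By the outcome, as a careful person would: the job done as asked, in the order asked, and still so for the second after the job is handed in, with the robot touching nothing.
It also fails if it takes over 72 s, if anything falls off the work surface, if the arm or the gripper's body presses on something with over 40 N, if the wrist force passes 120 N, or if a joint passes its speed limit or range.

## Working session

There is one attempt and no reset: what is moved stays moved. The work goes in short steps, Python scripts to look and compute and a tool call to move; the robot and the scene stay as the last step left them, time stands still between calls to the robot, and variables do not carry over. Pictures are saved under pics/ and viewed, and the job is handed in when it is done.

Besides the shell and the picture viewer there is one more tool, called after "Call:" by a JSON object that holds its "name" and its "arguments". arm_command: Moves the arm, as the interface text tells. Its arguments: {"type":"object","properties":{"moves":{"type":"array"},"hand":{"type":"number"},"grip_force":{"type":"number"}},"required":["moves"]}

```bash
ls; mkdir -p pics; cat > h.py <<'E'
import numpy as np,cv2
from bench import state,eyes,arm
def cap(n,f):
    p,d=eyes.capture(n); cv2.imwrite(f'pics/{f}.png',p[:,:,::-1]); np.savez(f'pics/{f}.npz',p=p,d=d); return p,d
def pts(n,d):
    c=eyes.get_calibration(n); T=np.array(c['world_from_camera']); v,u=np.mgrid[0:d.shape[0],0:d.shape[1]]
    P=np.stack([(u-c['cx'])/c['fx']*d,-(v-c['cy'])/c['fy']*d,-d],-1)
    return P@T[:3,:3].T+T[:3,3]
E
python3 - <<'E'
from h import *
for n in('scene','top'):
    p,d=cap(n,n+'0'); c=eyes.get_calibration(n); print(n,c)
s=state(); print(s)
E
```

```text
pics
scene {'fx': 488.1616533754097, 'fy': 488.1616533754097, 'cx': 315.4752797483129, 'cy': 209.90070716791382, 'world_from_camera': array([[-0.73671901,  0.59909515, -0.31357631,  0.13110838],
       [-0.67618801, -0.65534848,  0.33658304,  0.24619068],
       [-0.00385649,  0.46000366,  0.88790864,  1.27445975],
       [ 0.        ,  0.        ,  0.        ,  1.        ]])}
top {'fx': 454.08559588287034, 'fy': 454.08559588287034, 'cx': 319.3372655935197, 'cy': 191.05592564822132, 'world_from_camera': array([[ 0.00924765,  0.99918611, -0.03926332,  0.479727  ],
       [-0.99994632,  0.00905693, -0.00503249, -0.20445073],
       [-0.00467279,  0.03930775,  0.99921623,  1.17248866],
       [ 0.        ,  0.        ,  0.        ,  1.        ]])}
{'clock': 0.1, 'joint_positions': array([-1.26730686e+00,  2.63483697e-01, -4.88091267e-02,  1.25942334e+00,
        4.84896641e-06,  1.41552788e+00]), 'joint_vel': array([-0.00038937, -0.00148865,  0.00144874, -0.00176951, -0.00130577,
        0.00108158]), 'joint_torque': array([ 2.56798136e-03, -6.38578606e+01,  3.85061753e+01,  1.01226559e-02,
       -2.17258344e-04,  2.40343297e-05]), 'eef_pos': array([ 0.23243524, -0.47050548,  0.24489234]), 'orientation': array([[ 8.96603246e-01,  4.42834672e-01, -2.70269056e-04],
       [ 4.42834730e-01, -8.96602827e-01,  8.79253164e-04],
       [ 1.47039786e-04, -9.08025766e-04, -9.99999577e-01]]), 'ft_force': array([0.11889172, 0.23292587, 0.95820978]), 'torque': array([-0.02061912,  0.0158227 ,  0.04728424]), 'grip_width': 0.08537072376115408}
```

View pics/top0.png

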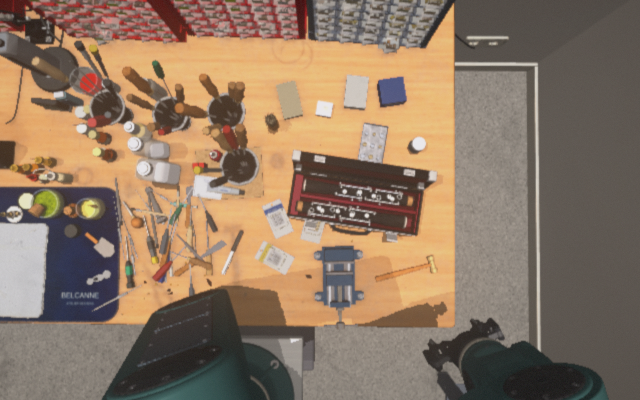

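View pics/scene0.png

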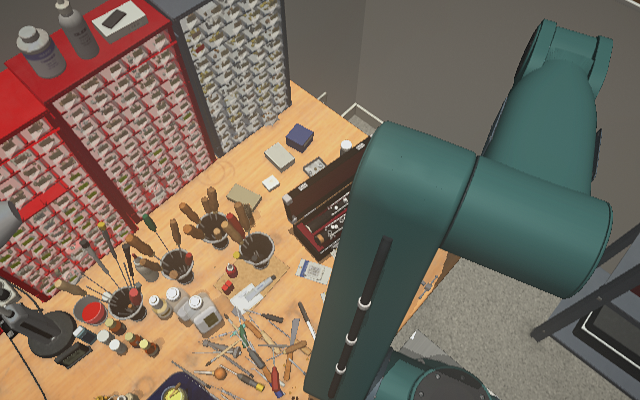

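The top view shows the case at columns 290–435, rows 150–240, with its left end at column ~292. The vice is at (340,275) and the hammer at (410,268). The arm blocks the scene view. I'll zoom in and measure.

```bash
python3 - <<'E'
from h import *
z=np.load('pics/top0.npz');p,d=z['p'],z['d']
P=pts('top',d); np.save('pics/P0.npy',P)
c=p[135:255,275:450,::-1]
cv2.imwrite('pics/z0.png',cv2.resize(c,None,fx=4.5,fy=4.5,interpolation=cv2.INTER_CUBIC))
h=P[135:255,275:450,2]
hh=np.clip(h/0.2*255,0,255).astype(np.uint8)
cv2.imwrite('pics/z0h.png',cv2.resize(cv2.applyColorMap(hh,cv2.COLORMAP_JET),None,fx=4.5,fy=4.5,interpolation=cv2.INTER_NEAREST))
print((d==0).mean())
E
```

```text
0.00376953125
```

View pics/z0.png

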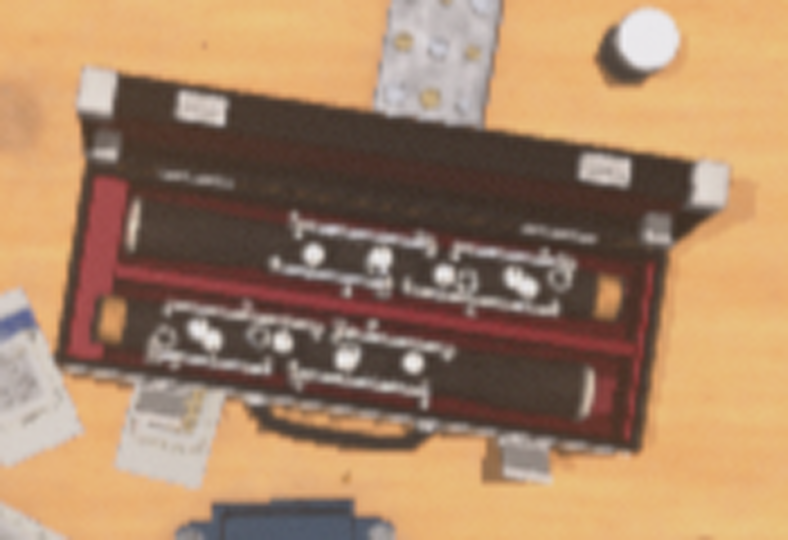

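View pics/z0h.png

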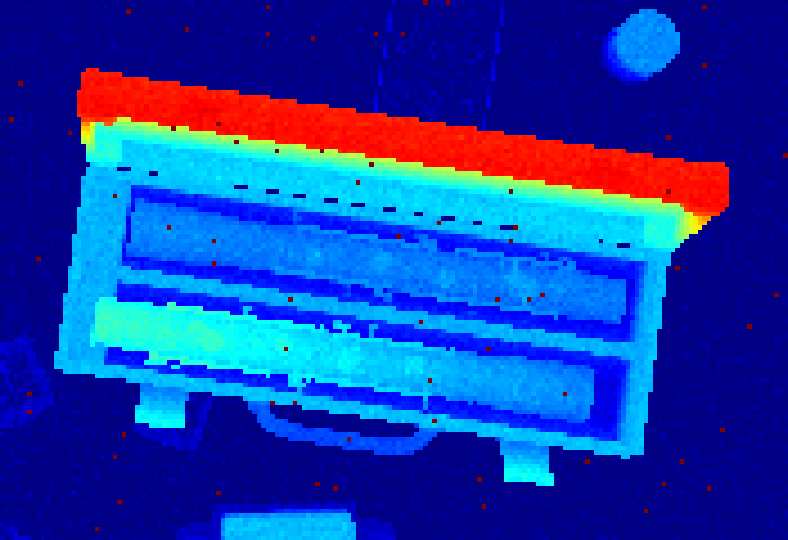

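```bash
cat >> h.py <<'E'
def casepose():
    return np.load('case.npy')  # cx,cy,ang
def w2c(P):
    x,y,a=casepose(); dx,dy=P[...,0]-x,P[...,1]-y
    return np.stack([np.cos(a)*dx+np.sin(a)*dy,-np.sin(a)*dx+np.cos(a)*dy,P[...,2]],-1)
def c2w(q):
    x,y,a=casepose(); q=np.asarray(q,float)
    return np.array([x+np.cos(a)*q[0]-np.sin(a)*q[1],y+np.sin(a)*q[0]+np.cos(a)*q[1],q[2]])
E
python3 - <<'E'
from h import *
P=np.load('pics/P0.npy')
z=P[...,2]; roi=np.zeros(z.shape,bool); roi[135:245,280:450]=1
m=roi&(z>.054)&(z<.068)
# front edge: lowest pixel row per column with m, then robust line
F=[];
for u in range(292,418):
    v=np.where(m[:,u])[0]
    if len(v): F.append(P[v.max(),u,:2])
F=np.array(F,np.float32)
# exclude catches iteratively
keep=np.ones(len(F),bool)
for i in range(6):
    a=np.polyfit(F[keep,1],F[keep,0],1); r=F[:,0]-np.polyval(a,F[:,1]); keep=np.abs(r)<max(.003,.02/(i+1))
print('front',a,keep.sum(),r[keep].std())
L=[];R=[]
for v in range(172,215):
    u=np.where(m[v])[0]
    if len(u): L.append(P[v,u.min(),:2])
for v in range(195,234):
    u=np.where(m[v])[0]
    R.append(P[v,u.max(),:2])
def fit(E):
    E=np.array(E);k=np.ones(len(E),bool)
    for i in range(5):
        b=np.polyfit(E[k,0],E[k,1],1); r=E[:,1]-np.polyval(b,E[:,0]); k=np.abs(r)<max(.003,.02/(i+1))
    return b,k.sum()
bl,br=fit(L),fit(R); print(bl,br)
ang=-np.arctan(a[0]); print('ang front',ang,'left',np.arctan(bl[0][0]),np.arctan(br[0][0]))
bl,br=bl[0],br[0]
# front-left, front-right corners: x=a0*y+a1 ; y=b0*x+b1
def X(b): y=(b[0]*a[1]+b[1])/(1-b[0]*a[0]); return np.array([a[0]*y+a[1],y])
fl,fr=X(bl),X(br); print(fl,fr,np.linalg.norm(fl-fr))
mid=(fl+fr)/2; 
c=mid+0.056*np.array([np.cos(ang),np.sin(ang)])
print(c); np.save('case.npy',[*c,ang])
q=w2c(P)
def st(mm,n): print(n,mm.sum(),np.round(np.median(q[mm],0),4),np.round(q[mm].min(0),4),np.round(q[mm].max(0),4))
st(roi&(z>.12)&(z<.3),'lid top')
mm=roi&(q[...,0]<-.058)&(z>.05)
st(mm&(q[...,1]>.05),'catL'); st(mm&(q[...,1]<-.05),'catR')
st(roi&(abs(q[...,0]+.027)<.024)&(z>.07),'joint')
for y in np.arange(-.15,.16,.02):
    k=roi&(abs(q[...,0]+.027)<.02)&(abs(q[...,1]-y)<.006)
    t=q[k]; t=t[t[:,2]>t[:,2].max()-.004]; print(round(y,3),np.round(t.mean(0),4))
k=roi&(abs(q[...,1])<.1)&(q[...,0]>.03)&(z>.07);t=q[k]
for x in np.arange(.04,.16,.01):
    s=t[abs(t[:,0]-x)<.005]; 
    if len(s): print('lid',round(x,3),np.round(np.percentile(s[:,2],[5,50,95]),4))
E
```

```text
front [0.14267649 0.47837884] 104 0.0008520397787793992
(array([-0.14327694, -0.05425467]), np.int64(43)) (array([-0.14173547, -0.37714479]), np.int64(39))
ang front -0.1417200143992877 left -0.1423084354050822 -0.14079764714004742
[ 0.46120981 -0.12033541] [ 0.41615356 -0.43612851] 0.3189911431888548
[ 0.49412026 -0.28614174]
lid top 1456 [ 0.0829 -0.0009  0.1722] [ 0.0653 -0.161   0.1218] [0.0949 0.1613 0.1799]
catL 87 [-0.0695  0.0998  0.065 ] [-0.0785  0.087   0.0501] [-0.0585  0.1125  0.0811]
catR 89 [-0.0689 -0.0997  0.0669] [-0.0784 -0.1128  0.0502] [-0.0582 -0.0519  0.0825]
joint 680 [-0.0261  0.0788  0.0786] [-0.0457 -0.0354  0.07  ] [-0.0104  0.1426  1.1725]
-0.15 [-0.0259 -0.1538  0.063 ]
-0.13 [-0.029  -0.1289  0.0535]
-0.11 [-0.0253 -0.1092  0.0556]
-0.09 [-0.0262 -0.0893  0.0597]
-0.07 [-0.0253 -0.0682  0.0607]
-0.05 [-0.0242 -0.0488  0.0624]
-0.03 [-0.0245 -0.0309  0.071 ]
-0.01 [-0.0277 -0.009   0.0691]
0.01 [-0.0266  0.0087  0.0746]
0.03 [-0.0185  0.0348  0.0779]
0.05 [-0.0259  0.0516  0.0772]
0.07 [-0.0289  0.0738  0.0853]
0.09 [-0.0235  0.0883  0.0856]
0.11 [-0.0324  0.1099  0.0857]
0.13 [-0.0275  0.1314  0.0866]
0.15 [-0.026   0.1508  0.064 ]
lid 0.06 [0.0701 0.0706 0.0723]
lid 0.07 [0.0711 0.087  0.1748]
lid 0.08 [0.0955 0.1714 0.176 ]
lid 0.09 [0.1678 0.171  0.1744]
```

```bash
python3 - <<'E'
from h import *
s=state();e=s['eef_pos']
for n,q in dict(pushstart=(-.027,.172,.083),contact=(-.027,.157,.083),done=(-.027,.143,.083),lidback=(.13,0,.16),catL=(-.1,.1,.08),catR=(-.1,-.1,.08)).items():
    w=c2w(q); print(n,np.round(w,4),'delta units',np.round((w-e)/.04,2), np.hypot(*w[:2]))
P=np.load('pics/P0.npy');q=w2c(P);z=q[...,2]
k=(z>.1)&(z<.3)
k=(abs(q[...,0]+.027)<.006)&(z>.075)&(z<.095)&(abs(q[...,1])<.16); print('cork y max',np.sort(q[k][:,1])[-12:])
v=(P[...,0]>.25)&(P[...,0]<.41)&(P[...,1]<-.12)&(P[...,1]>-.36)&(z>.03)&(z<.08)&(q[...,0]<-.085); print('vice',P[v].min(0),P[v].max(0))
E
```

```text
pushstart [ 0.4917 -0.1121  0.083 ] delta units [ 6.48  8.96 -4.05] 0.5042917459571471
contact [ 0.4896 -0.1269  0.083 ] delta units [ 6.43  8.59 -4.05] 0.5057465563391877
done [ 0.4876 -0.1408  0.083 ] delta units [ 6.38  8.24 -4.05] 0.5075007709453823
lidback [ 0.6228 -0.3045  0.16  ] delta units [ 9.76  4.15 -2.12] 0.6932701257884933
catL [ 0.4092 -0.173   0.08  ] delta units [ 4.42  7.44 -4.12] 0.4443188664387037
catR [ 0.381 -0.371  0.08 ] delta units [ 3.71  2.49 -4.12] 0.5318001922895792
cork y max [0.13557333 0.13620374 0.13701033 0.13735691 0.13785051 0.13803855
 0.13844093 0.13936346 0.13953743 0.14028706 0.14048319 0.14113977]
vice [ 0.25003901 -0.28260019  0.03053342] [ 0.38339249 -0.21162271  0.06824728]
```

Call:
{"name": "arm_command", "arguments": {"moves": [[[0.54,0.75,0],[0,0,-0.57]],[[0.54,0.75,0],[0,0,-0.57]],[[0.54,0.75,0],[0,0,-0.57]],[[0.54,0.75,0],[0,0,-0.57]],[[0.54,0.75,0],[0,0,-0.57]],[[0.54,0.75,0],[0,0,-0.57]],[[0.54,0.75,0],[0,0,-0.57]],[[0.54,0.75,0],[0,0,-0.57]],[[0.54,0.75,0],[0,0,-0.57]],[[0.54,0.75,0],[0,0,-0.57]],[[0.54,0.75,0],[0,0,-0.57]],[[0.54,0.75,0],[0,0,-0.57]]], "hand": 0}}

```text
clock: 1.1
eef_pos: [0.4923, -0.1089, 0.2452]
orientation: [[0.99, -0.14, -0.0], [-0.14, -0.99, 0.0], [-0.0, -0.0, -1.0]]
ft_force: [1.1, -0.7, 0.2]
grip_width: -0.0003
```

Call:
{"name": "arm_command", "arguments": {"moves": [[[0,0,-0.6],[0,0,0]],[[0,0,-0.7],[0,0,0]],[[0,0,-0.7],[0,0,0]],[[0,0,-0.7],[0,0,0]],[[0,0,-0.6],[0,0,0]],[[0,0,-0.4],[0,0,0]],[[0,0,-0.35],[0,0,0]],[[0,0,0],[0,0,0]],[[0,0,0],[0,0,0]]]}}

```text
clock: 1.85
eef_pos: [0.4913, -0.1106, 0.083]
orientation: [[0.99, -0.138, -0.001], [-0.138, -0.99, 0.001], [-0.001, -0.0, -1.0]]
ft_force: [-0.4, -0.4, 0.6]
grip_width: 0.0004
```

```bash
python3 - <<'E'
from h import *
p,d=cap('top','t1'); cv2.imwrite('pics/t1z.png',cv2.resize(p[135:255,275:450,::-1],None,fx=4.5,fy=4.5))
p,d=cap('scene','s1')
s=state();print(s['eef_pos'],w2c(s['eef_pos']),s['ft_force'])
E
```

```text
[ 0.49210929 -0.11086778  0.08409246] [-0.02674757  0.17323271  0.08409246] [ 0.09632676  0.63330368 -0.00824848]
```

View pics/s1.png

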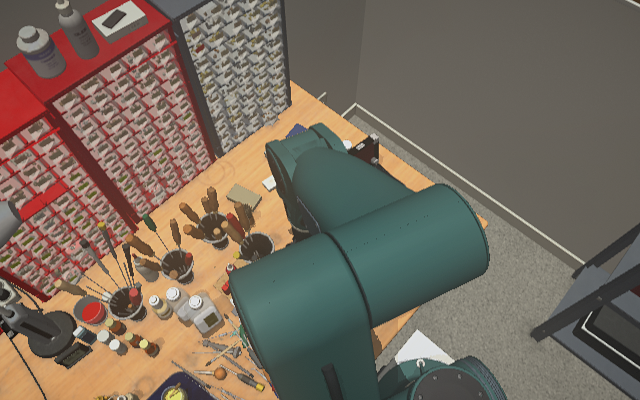

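View pics/t1z.png

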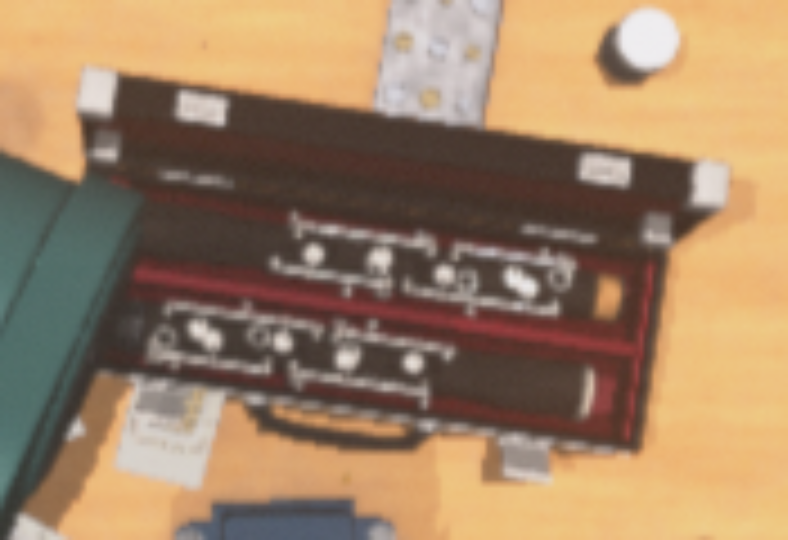

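The arm hides the cork end, but the thick end's white ring is visible at (585,392). Next I'll push along case -y in small steps and watch the force.

Call:
{"name": "arm_command", "arguments": {"moves": [[[-0.01,-0.07,0],[0,0,0]],[[-0.01,-0.07,0],[0,0,0]],[[-0.01,-0.07,0],[0,0,0]],[[-0.01,-0.07,0],[0,0,0]],[[-0.007,-0.05,0],[0,0,0]],[[-0.007,-0.05,0],[0,0,0]],[[0,0,0],[0,0,0]]]}}

```text
clock: 2.53
eef_pos: [0.4895, -0.1263, 0.0833]
orientation: [[0.99, -0.138, 0.0], [-0.138, -0.99, -0.0], [0.0, 0.0, -1.0]]
ft_force: [0.3, -0.7, 0.6]
grip_width: 0.0005
```

```bash
python3 - <<'E'
from h import *
s=state();print(w2c(s['eef_pos']),s['ft_force'])
E
```

```text
[-0.02712788  0.15756198  0.08331638] [ 0.251826   -0.68874831  0.63229553]
```

Call:
{"name": "arm_command", "arguments": {"moves": [[[-0.006,-0.04,0],[0,0,0]],[[-0.006,-0.04,0],[0,0,0]],[[-0.006,-0.04,0],[0,0,0]],[[-0.006,-0.04,0],[0,0,0]],[[-0.006,-0.04,0],[0,0,0]]]}}

```text
clock: 2.95
eef_pos: [0.4883, -0.134, 0.0832]
orientation: [[0.99, -0.138, -0.0], [-0.138, -0.99, 0.0], [-0.0, -0.0, -1.0]]
ft_force: [0.3, 1.1, -0.3]
grip_width: -0.0001
```

Call:
{"name": "arm_command", "arguments": {"moves": [[[-0.006,-0.04,0],[0,0,0]],[[-0.006,-0.04,0],[0,0,0]],[[-0.006,-0.04,0],[0,0,0]]]}}

```text
clock: 3.2
eef_pos: [0.4876, -0.1388, 0.0832]
orientation: [[0.99, -0.138, -0.0], [-0.138, -0.99, 0.0], [-0.0, -0.0, -1.0]]
ft_force: [0.7, 1.0, -0.2]
grip_width: -0.0004
```

```bash
python3 - <<'E'
from h import *
p,d=cap('top','t2'); cv2.imwrite('pics/t2z.png',cv2.resize(p[135:255,275:450,::-1],None,fx=4.5,fy=4.5))
s=state();print(w2c(s['eef_pos']),s['ft_force'])
q=w2c(pts('top',d)); 
for y in np.arange(-.15,.16,.02):
    k=(abs(q[...,0]+.027)<.02)&(abs(q[...,1]-y)<.006)&(q[...,2]<.2)
    t=q[k]; t=t[t[:,2]>t[:,2].max()-.004]; print(round(y,3),np.round(t.mean(0)[2],4),end='; ')
E
```

```text
[-0.02724554  0.14463404  0.08326222] [-0.92100795 -0.12046749  1.07910068]
-0.15 0.0639; -0.13 0.057; -0.11 0.0563; -0.09 0.0593; -0.07 0.0592; -0.05 0.0655; -0.03 0.0676; -0.01 0.0738; 0.01 0.073; 0.03 0.079; 0.05 0.0789; 0.07 0.0865; 0.09 0.1624; Traceback (most recent call last):
  File "<stdin>", line 7, in <module>
    return umr_maximum(a, axis, None, out, keepdims, initial, where)
ValueError: zero-size array to reduction operation maximum which has no identity
```

View pics/t2z.png

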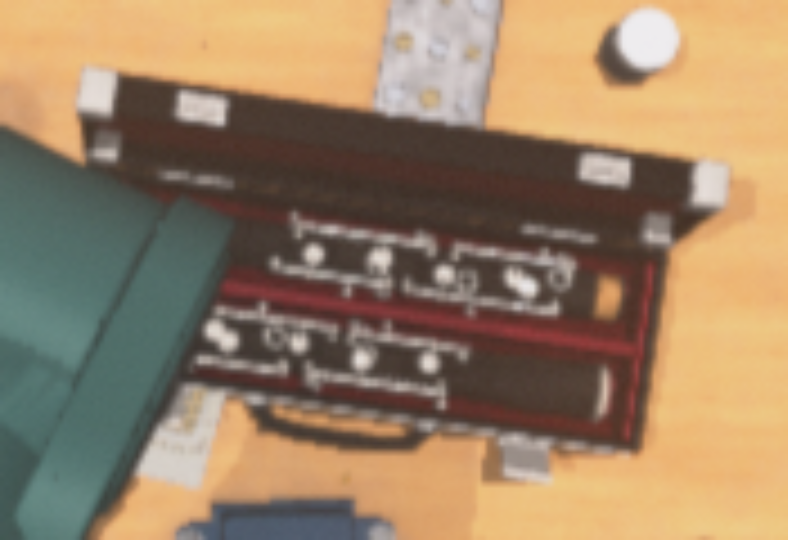

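The ring has moved right by about 9 mm, from column 585 to 602. Depth shows the joint still riding up, so I'll keep pushing.

Call:
{"name": "arm_command", "arguments": {"moves": [[[-0.005,-0.03,0],[0,0,0]],[[-0.005,-0.03,0],[0,0,0]],[[0,0,0],[0,0,0]]]}}

```text
clock: 3.5
eef_pos: [0.4873, -0.1414, 0.0833]
orientation: [[0.99, -0.138, 0.0], [-0.138, -0.99, -0.0], [0.0, 0.0, -1.0]]
ft_force: [-0.2, 0.4, -0.2]
grip_width: 0.0003
```

```bash
cat > prof.py <<'E'
from h import *
import sys
p,d=cap('top',sys.argv[1]); cv2.imwrite('pics/%sz.png'%sys.argv[1],cv2.resize(p[135:255,275:450,::-1],None,fx=4.5,fy=4.5))
s=state();print(w2c(s['eef_pos']),s['ft_force'],s['clock'])
q=w2c(pts('top',d)); 
for y in np.arange(-.15,.16,.02):
    k=(abs(q[...,0]+.027)<.02)&(abs(q[...,1]-y)<.006)&(q[...,2]<.2)
    t=q[k]
    if len(t): t=t[t[:,2]>t[:,2].max()-.004]; print(round(y,3),np.round(t.mean(0)[2],4),end='; ')
E
python3 prof.py t3
```

```text
[-0.02728632  0.14246884  0.0832984 ] [-0.70146725 -0.17262718  0.28259958] 3.55
-0.15 0.0629; -0.13 0.0542; -0.11 0.0533; -0.09 0.0514; -0.07 0.0518; -0.05 0.0535; -0.03 0.0546; -0.01 0.057; 0.01 0.0538; 0.03 0.0542; 0.05 0.0509; 0.07 0.0533;
```

The joint has dropped flat: the top profile is ~0.052–0.054 all along. I'll back off, rise and move behind the lid.

Call:
{"name": "arm_command", "arguments": {"moves": [[[0.02,0.15,0],[0,0,0]],[[0.02,0.1,0.3],[0,0,0]],[[0,0,0.8],[0,0,0]],[[0,0,0.8],[0,0,0]],[[0,0,0.8],[0,0,0]],[[0,0,0.8],[0,0,0]],[[0,0,0.6],[0,0,0]]]}}

```text
clock: 4.13
eef_pos: [0.489, -0.1307, 0.2499]
orientation: [[0.991, -0.137, 0.002], [-0.137, -0.991, -0.001], [0.002, 0.0, -1.0]]
ft_force: [-0.5, -0.3, -0.9]
grip_width: 0.0002
```

Call:
{"name": "arm_command", "arguments": {"moves": [[[0.5,-0.5,0],[0,0,0]],[[0.5,-0.6,0],[0,0,0]],[[0.5,-0.6,0],[0,0,0]],[[0.5,-0.6,0],[0,0,0]],[[0.5,-0.6,0],[0,0,0]],[[0.5,-0.6,0],[0,0,0]],[[0.5,-0.5,0],[0,0,0]],[[0.2,-0.3,0],[0,0,0]],[[0,0,0],[0,0,0]]]}}

```text
clock: 4.88
eef_pos: [0.6381, -0.3048, 0.2455]
orientation: [[0.99, -0.139, -0.001], [-0.139, -0.99, 0.001], [-0.001, -0.0, -1.0]]
ft_force: [0.3, -0.8, 0.4]
grip_width: -0.0001
```

```bash
python3 - <<'E'
from h import *
s=state();print(s['eef_pos'],w2c(s['eef_pos']),s['ft_force'],s['orientation'][:,0]); cap('scene','s4');cap('top','t4')
E
```

```text
[ 0.63812051 -0.30482424  0.24546945] [0.14519541 0.00184427 0.24546945] [ 0.33854321 -0.83391316  0.38694718] [ 0.99032075 -0.13879258 -0.00119492]
```

View pics/s4.png

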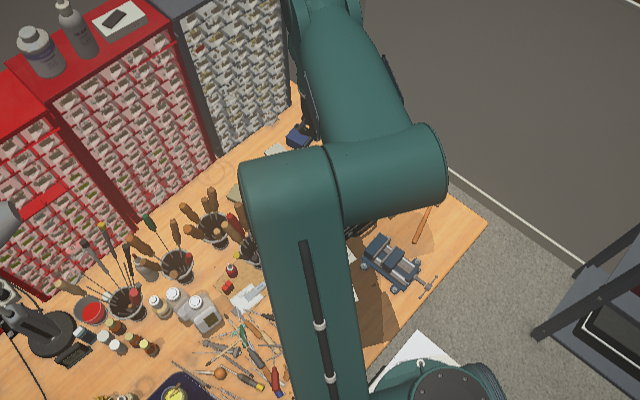

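View pics/t4.png

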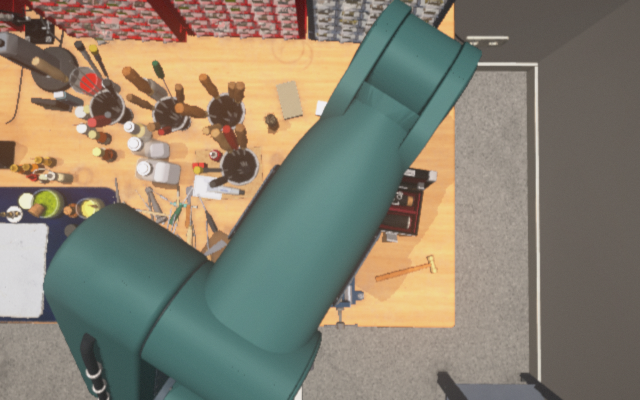

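Call:
{"name": "arm_command", "arguments": {"moves": [[[0,0,-0.6],[0,0,0]],[[0,0,-0.6],[0,0,0]],[[0,0,-0.6],[0,0,0]],[[0,0,-0.4],[0,0,0]],[[0,0,-0.2],[0,0,0]],[[-0.2,0.03,0],[0,0,0]],[[-0.2,0.03,0],[0,0,0]],[[-0.2,0.03,0],[0,0,0]],[[-0.1,0.014,0],[0,0,0]],[[-0.1,0.014,0],[0,0,0]]]}}

```text
clock: 5.82
eef_pos: [0.6046, -0.2979, 0.1523]
orientation: [[0.991, -0.137, 0.001], [-0.137, -0.991, -0.001], [0.001, 0.0, -1.0]]
ft_force: [0.1, -1.0, 0.5]
grip_width: -0.0002
```

Call:
{"name": "arm_command", "arguments": {"moves": [[[-0.1,0.014,0],[0,0,0]],[[-0.1,0.014,0],[0,0,0]],[[-0.1,0.014,0],[0,0,0]]]}}

```text
clock: 6.07
eef_pos: [0.5935, -0.2969, 0.152]
orientation: [[0.991, -0.137, 0.002], [-0.137, -0.991, -0.001], [0.002, 0.001, -1.0]]
ft_force: [4.5, -0.4, 3.9]
grip_width: -0.0001
```

Call:
{"name": "arm_command", "arguments": {"moves": [[[-0.1,0.014,0],[0,0,0]],[[-0.1,0.014,0],[0,0,0]]]}}

```text
clock: 6.23
eef_pos: [0.5851, -0.2957, 0.1518]
orientation: [[0.991, -0.137, 0.001], [-0.137, -0.991, -0.001], [0.002, 0.0, -1.0]]
ft_force: [4.9, 0.2, 2.9]
grip_width: -0.0001
```

```bash
python3 - <<'E'
from h import *
s=state();print(s['eef_pos'],w2c(s['eef_pos']),s['ft_force'])
E
```

```text
[ 0.58514559 -0.29572878  0.15175246] [0.09146689 0.00336605 0.15175246] [4.85792165 0.22097387 2.85827268]
```

Contact made at about 5 N and the lid is near upright. I'll follow the lid's arc.

Call:
{"name": "arm_command", "arguments": {"moves": [[[-0.2,0.03,0.08],[0,0,0]],[[-0.2,0.03,0.08],[0,0,0]],[[-0.2,0.03,0],[0,0,0]],[[-0.2,0.03,0],[0,0,0]]]}}

```text
clock: 6.57
eef_pos: [0.5522, -0.2907, 0.1577]
orientation: [[0.99, -0.138, 0.0], [-0.138, -0.99, -0.0], [0.0, 0.0, -1.0]]
ft_force: [4.7, -1.0, -1.1]
grip_width: -0.0001
```

Call:
{"name": "arm_command", "arguments": {"moves": [[[-0.2,0.03,-0.04],[0,0,0]],[[-0.2,0.03,-0.04],[0,0,0]],[[-0.19,0.027,-0.08],[0,0,0]],[[-0.19,0.027,-0.08],[0,0,0]]]}}

```text
clock: 6.9
eef_pos: [0.5207, -0.2861, 0.148]
orientation: [[0.99, -0.138, -0.0], [-0.138, -0.99, -0.0], [-0.0, 0.0, -1.0]]
ft_force: [2.9, -0.5, 0.0]
grip_width: 0.0004
```

```bash
python3 - <<'E'
from h import *
s=state();print(s['eef_pos'],w2c(s['eef_pos']),s['ft_force'])
p,d=cap('top','t5');q=w2c(pts('top',d))
for y in (-.15,-.13,-.11,.13):
  k=(abs(q[...,1]-y)<.008)&(q[...,2]>.07)&(q[...,2]<.2)&(abs(q[...,0])<.12)
  print(y,[(round(x,3),round(float(np.median(q[k&(abs(q[...,0]-x)<.005)][:,2])),4)) for x in np.arange(-.06,.1,.01) if (k&(abs(q[...,0]-x)<.005)).sum()])
E
```

```text
[ 0.52067683 -0.28611607  0.14801529] [0.0262867  0.00377642 0.14801529] [ 2.8532502  -0.45731376  0.03467149]
-0.15 [(np.float64(-0.02), 0.1486), (np.float64(-0.01), 0.1555), (np.float64(0.0), 0.1538), (np.float64(0.01), 0.1425), (np.float64(0.02), 0.1361)]
-0.13 [(np.float64(-0.02), 0.146), (np.float64(-0.01), 0.1536), (np.float64(0.0), 0.1576)]
-0.11 []
0.13 [(np.float64(-0.02), 0.1477), (np.float64(-0.01), 0.1553), (np.float64(0.0), 0.153), (np.float64(0.01), 0.1439), (np.float64(0.02), 0.1324), (np.float64(0.03), 0.1215), (np.float64(0.04), 0.1109), (np.float64(0.05), 0.1007), (np.float64(0.06), 0.089), (np.float64(0.07), 0.0824)]
```

View pics/t5.png

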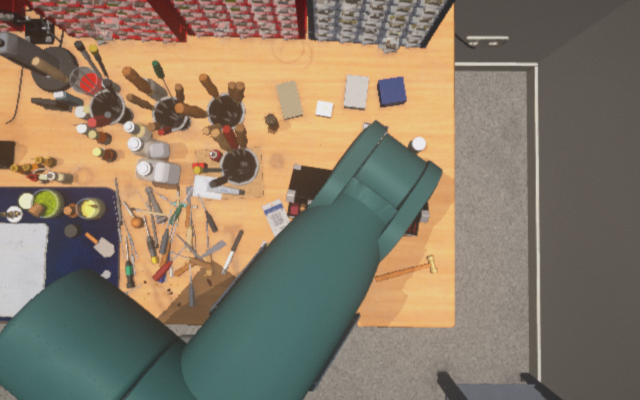

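The lid face slope is ~46° (angle ≈0.8), as planned. Continuing down.

Call:
{"name": "arm_command", "arguments": {"moves": [[[-0.17,0.024,-0.115],[0,0,0]],[[-0.17,0.024,-0.115],[0,0,0]],[[-0.14,0.02,-0.15],[0,0,0]],[[-0.14,0.02,-0.15],[0,0,0]],[[-0.11,0.016,-0.175],[0,0,0]],[[-0.11,0.016,-0.175],[0,0,0]]]}}

```text
clock: 7.45
eef_pos: [0.4873, -0.2813, 0.1122]
orientation: [[0.99, -0.138, -0.001], [-0.138, -0.99, 0.0], [-0.001, -0.0, -1.0]]
ft_force: [1.0, -0.9, 2.1]
grip_width: 0.0003
```

Call:
{"name": "arm_command", "arguments": {"moves": [[[-0.07,0.01,-0.15],[0,0,0]],[[-0.07,0.01,-0.1],[0,0,0]],[[0,0,-0.05],[0,0,0]]]}}

```text
clock: 7.7
eef_pos: [0.4817, -0.2803, 0.1]
orientation: [[0.99, -0.138, -0.001], [-0.138, -0.99, 0.001], [-0.001, -0.001, -1.0]]
ft_force: [-1.1, 0.5, 2.2]
grip_width: 0.0003
```

```bash
python3 - <<'E'
from h import *
s=state();print(s['eef_pos'],w2c(s['eef_pos']),s['ft_force'])
E
```

```text
[ 0.48167646 -0.28033433  0.10004848] [-0.01313932  0.00399155  0.10004848] [-1.08905877  0.51944565  2.18194692]
```

Tip is at 86 mm. I'll press down in millimetre steps until the force rises.

Call:
{"name": "arm_command", "arguments": {"moves": [[[0,0,-0.03],[0,0,0]],[[0,0,-0.02],[0,0,0]],[[0,0,0],[0,0,0]]]}}

```text
clock: 7.95
eef_pos: [0.4825, -0.2806, 0.0988]
orientation: [[0.99, -0.138, -0.0], [-0.138, -0.99, 0.0], [-0.0, -0.0, -1.0]]
ft_force: [-0.2, 0.1, -0.8]
grip_width: -0.0001
```

Call:
{"name": "arm_command", "arguments": {"moves": [[[0,0,-0.02],[0,0,0]],[[0,0,0],[0,0,0]]]}}

```text
clock: 8.12
eef_pos: [0.4826, -0.2807, 0.0981]
orientation: [[0.99, -0.138, 0.0], [-0.138, -0.99, -0.0], [0.0, 0.0, -1.0]]
ft_force: [-1.2, -0.0, -0.1]
grip_width: 0.0001
```

Call:
{"name": "arm_command", "arguments": {"moves": [[[0,0,-0.02],[0,0,0]],[[0,0,0],[0,0,0]]]}}

```text
clock: 8.28
eef_pos: [0.4826, -0.2807, 0.098]
orientation: [[0.99, -0.138, 0.001], [-0.138, -0.99, -0.001], [0.001, 0.0, -1.0]]
ft_force: [-2.6, 1.9, 11.0]
grip_width: 0.0
```

Force jumped to 11 N with the tip stopped at z = 84.0 mm, so the lid is shut. I'll rise and move to in front of the left catch.

Call:
{"name": "arm_command", "arguments": {"moves": [[[0,0,0.4],[0,0,0]],[[0,0,0.5],[0,0,0]],[[-0.2,0.3,0.4],[0,0,0]],[[-0.4,0.5,0],[0,0,0]],[[-0.4,0.5,0],[0,0,0]],[[-0.4,0.5,0],[0,0,0]],[[-0.3,0.5,0],[0,0,0]],[[-0.26,0.41,0],[0,0,0]],[[0,0,0],[0,0,0]]]}}

```text
clock: 9.03
eef_pos: [0.4021, -0.1697, 0.1494]
orientation: [[0.991, -0.136, -0.001], [-0.136, -0.991, 0.001], [-0.001, -0.001, -1.0]]
ft_force: [1.4, 0.3, 0.5]
grip_width: -0.0001
```

```bash
python3 - <<'E'
from h import *
s=state();print(s['eef_pos'],w2c(s['eef_pos']),s['ft_force'])
p,d=cap('top','t6');q=w2c(pts('top',d));cap('scene','s6')
k=(abs(q[...,0])<.04)&(q[...,2]>.05)&(q[...,2]<.1)
for y in np.arange(-.15,.16,.03):
  r=k&(abs(q[...,1]-y)<.01)
  if r.sum()>20:
    print(round(y,2),r.sum(),np.median(q[r][:,2]),np.polyfit(q[r][:,0],q[r][:,2],1))
for sg in(1,-1):
  m=(q[...,0]<-.059)&(q[...,0]>-.09)&(q[...,2]>.05)&(q[...,2]<.1)&(abs(q[...,1]-sg*.1)<.02); 
  if m.sum(): print(sg,m.sum(),np.round(q[m].min(0),4),np.round(q[m].max(0),4))
E
```

```text
[ 0.40213024 -0.16967135  0.14942969] [-0.10751876  0.10230948  0.14942969] [1.38508581 0.27805865 0.45128315]
-0.15 282 0.08478071850688806 [-0.00926026  0.08495863]
-0.12 279 0.08476636679458349 [-5.32363180e-05  8.49308692e-02]
-0.09 275 0.08506691870736605 [0.00330555 0.08510153]
-0.06 280 0.08493669787866454 [-0.00050944  0.08505308]
-0.03 279 0.0847337526706986 [-0.00028866  0.0847349 ]
0.0 279 0.08500823324837925 [-0.00683866  0.08511385]
0.03 280 0.08509778967336157 [0.00043788 0.08508234]
0.06 278 0.08496227492278885 [-0.00080163  0.08501109]
0.09 278 0.08495764823884022 [-0.00340512  0.08504026]
0.12 277 0.08521509831498508 [0.00361653 0.08520625]
0.15 273 0.08518267437633265 [0.0021204 0.0851065]
1 31 [-0.0713  0.0869  0.0501] [-0.0591  0.1121  0.0746]
-1 86 [-0.0784 -0.1133  0.051 ] [-0.0591 -0.0872  0.0814]
```

View pics/t6.png

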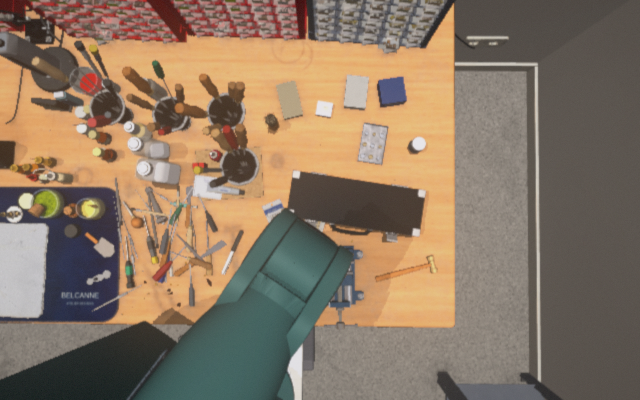

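View pics/s6.png

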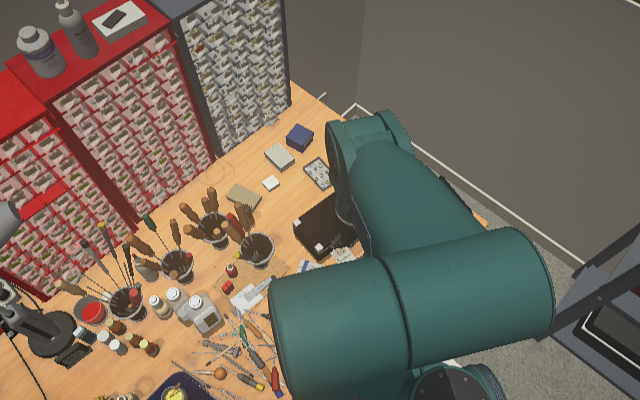

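Lid is shut and level: top 85 mm, no slope. Lowering in front of the left catch with the tip at ~67 mm, above the vice.

Call:
{"name": "arm_command", "arguments": {"moves": [[[0,0,-0.5],[0,0,0]],[[0,0,-0.5],[0,0,0]],[[0,0,-0.4],[0,0,0]],[[0,0,-0.3],[0,0,0]],[[0.1,-0.014,0],[0,0,0]],[[0.1,-0.014,0],[0,0,0]],[[0.1,-0.014,0],[0,0,0]],[[0.1,-0.014,0],[0,0,0]]]}}

```text
clock: 9.8
eef_pos: [0.4213, -0.1751, 0.0821]
orientation: [[0.99, -0.138, 0.001], [-0.138, -0.99, -0.001], [0.001, 0.001, -1.0]]
ft_force: [-3.0, -0.3, 2.2]
grip_width: -0.0001
```

Call:
{"name": "arm_command", "arguments": {"moves": [[[0.1,-0.014,0],[0,0,0]],[[0.1,-0.014,0],[0,0,0]],[[0.06,-0.008,0],[0,0,0]],[[0.06,-0.008,0],[0,0,0]],[[0.06,-0.008,0],[0,0,0]]]}}

```text
clock: 10.22
eef_pos: [0.4354, -0.1766, 0.0813]
orientation: [[0.99, -0.138, -0.0], [-0.138, -0.99, -0.0], [-0.0, 0.0, -1.0]]
ft_force: [-6.6, 1.3, 2.4]
grip_width: -0.0001
```

```bash
python3 - <<'E'
from h import *
s=state();print(s['eef_pos'],w2c(s['eef_pos']),s['ft_force'])
E
```

```text
[ 0.43539214 -0.17656108  0.08134299] [-0.07361718  0.10018694  0.08134299] [-6.5892401   1.29153992  2.37558803]
```

Call:
{"name": "arm_command", "arguments": {"moves": [[[0.02,-0.003,0],[0,0,0]],[[0,0,0],[0,0,0]]]}}

```text
clock: 10.38
eef_pos: [0.4353, -0.1765, 0.0811]
orientation: [[0.99, -0.138, -0.002], [-0.138, -0.99, 0.0], [-0.002, 0.0, -1.0]]
ft_force: [-5.0, -0.5, 3.8]
grip_width: 0.0
```

Call:
{"name": "arm_command", "arguments": {"moves": [[[0.02,-0.003,0],[0,0,0]],[[0,0,0],[0,0,0]]]}}

```text
clock: 10.55
eef_pos: [0.4355, -0.1764, 0.0811]
orientation: [[0.99, -0.138, -0.003], [-0.138, -0.99, 0.0], [-0.003, 0.0, -1.0]]
ft_force: [-9.2, 0.9, 6.4]
grip_width: 0.0001
```

```bash
python3 - <<'E'
from h import *
s=state();print(s['eef_pos'],w2c(s['eef_pos']),s['ft_force'])
E
```

```text
[ 0.43551447 -0.1764395   0.08108244] [-0.07351325  0.10032458  0.08108244] [-9.21330227  0.85467249  6.40565039]
```

Motion has stopped and force is rising to 9 N, so the left catch is against the lid. Next, back off and go to the right catch.

Call:
{"name": "arm_command", "arguments": {"moves": [[[-0.2,0.03,0],[0,0,0]],[[-0.3,0.04,0],[0,0,0]],[[-0.35,0.05,0.2],[0,0,0]],[[0,0,0.5],[0,0,0]],[[0,-0.3,0.5],[0,0,0]],[[-0.1,-0.7,0.4],[0,0,0]],[[-0.1,-0.8,0],[0,0,0]],[[-0.1,-0.8,0],[0,0,0]],[[-0.1,-0.8,0],[0,0,0]],[[-0.1,-0.8,0],[0,0,0]],[[-0.2,-0.75,0],[0,0,0]],[[0,0,0],[0,0,0]]]}}

```text
clock: 11.55
eef_pos: [0.3739, -0.3746, 0.1451]
orientation: [[0.99, -0.141, 0.001], [-0.141, -0.99, -0.002], [0.001, 0.002, -1.0]]
ft_force: [-0.7, 1.5, 0.4]
grip_width: -0.0
```

```bash
python3 - <<'E'
from h import *
s=state();print(s['eef_pos'],w2c(s['eef_pos']),s['ft_force'])
p,d=cap('top','t7');q=w2c(pts('top',d)); cv2.imwrite('pics/t7z.png',cv2.resize(p[135:255,275:450,::-1],None,fx=4.5,fy=4.5))
for sg in(1,-1):
  m=(q[...,0]<-.057)&(q[...,0]>-.09)&(q[...,2]>.05)&(q[...,2]<.1)&(abs(q[...,1]-sg*.1)<.02); 
  if m.sum(): print(sg,m.sum(),np.round(q[m].min(0),4),np.round(q[m].max(0),4))
E
```

```text
[ 0.37388329 -0.37460388  0.14508346] [-0.1065366  -0.10455827  0.14508346] [-0.70539261  1.5206373   0.44486492]
1 33 [-0.0645  0.0869  0.0515] [-0.0572  0.1112  0.0837]
-1 97 [-0.0784 -0.1192  0.05  ] [-0.0571 -0.0873  0.0801]
```

View pics/t7z.png

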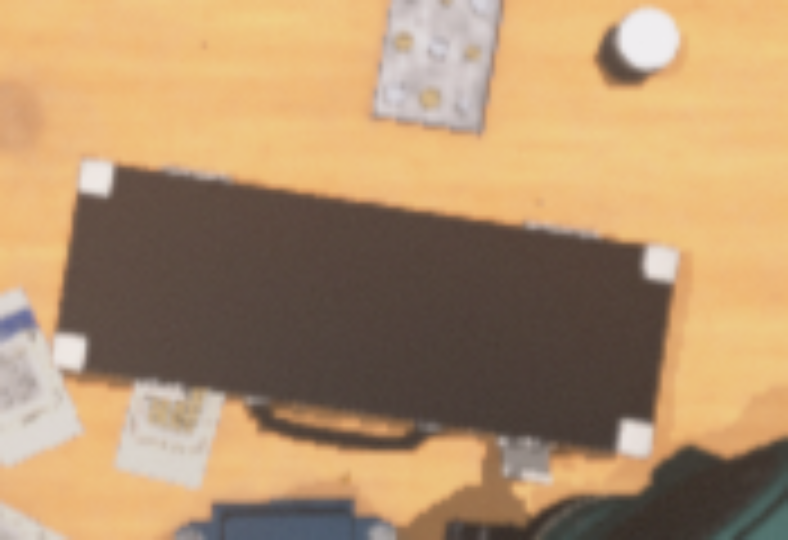

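In the picture the left catch is upright at (160,385), extent −0.0645. The right catch still leans at (525,458). Same push on the right one.

Call:
{"name": "arm_command", "arguments": {"moves": [[[0,0.1,-0.5],[0,0,0]],[[0,0,-0.5],[0,0,0]],[[0,0,-0.35],[0,0,0]],[[0,0,-0.22],[0,0,0]],[[0.1,-0.014,0],[0,0,0]],[[0.1,-0.014,0],[0,0,0]],[[0.1,-0.014,0],[0,0,0]],[[0.1,-0.014,0],[0,0,0]],[[0.1,-0.014,0],[0,0,0]],[[0.1,-0.014,0],[0,0,0]]]}}

```text
clock: 12.43
eef_pos: [0.3994, -0.3695, 0.0829]
orientation: [[0.99, -0.138, 0.0], [-0.138, -0.99, -0.001], [0.0, 0.001, -1.0]]
ft_force: [-0.2, 0.1, 1.2]
grip_width: -0.0005
```

Call:
{"name": "arm_command", "arguments": {"moves": [[[0.06,-0.008,0],[0,0,0]],[[0.06,-0.008,0],[0,0,0]],[[0.06,-0.008,0],[0,0,0]]]}}

```text
clock: 12.68
eef_pos: [0.4062, -0.3703, 0.0825]
orientation: [[0.99, -0.138, -0.0], [-0.138, -0.99, 0.0], [-0.0, -0.0, -1.0]]
ft_force: [-0.6, 1.3, 0.5]
grip_width: -0.0003
```

Call:
{"name": "arm_command", "arguments": {"moves": [[[0.03,-0.004,0],[0,0,0]],[[0,0,0],[0,0,0]]]}}

```text
clock: 12.85
eef_pos: [0.4072, -0.3704, 0.0824]
orientation: [[0.99, -0.138, -0.0], [-0.138, -0.99, 0.0], [-0.0, -0.0, -1.0]]
ft_force: [-1.9, 0.8, 0.6]
grip_width: 0.0001
```

```bash
python3 - <<'E'
from h import *
s=state();print(s['eef_pos'],w2c(s['eef_pos']),s['ft_force'])
E
```

```text
[ 0.40719089 -0.37043077  0.08241207] [-0.07415236 -0.09572242  0.08241207] [-1.92339395  0.78650168  0.57435087]
```

Call:
{"name": "arm_command", "arguments": {"moves": [[[0.02,-0.003,0],[0,0,0]],[[0,0,0],[0,0,0]]]}}

```text
clock: 13.02
eef_pos: [0.4074, -0.3704, 0.0824]
orientation: [[0.99, -0.138, -0.001], [-0.138, -0.99, 0.0], [-0.001, -0.0, -1.0]]
ft_force: [-5.3, 0.3, 2.2]
grip_width: 0.0001
```

Call:
{"name": "arm_command", "arguments": {"moves": [[[0.02,-0.003,0],[0,0,0]],[[0,0,0],[0,0,0]]]}}

```text
clock: 13.18
eef_pos: [0.4076, -0.3705, 0.0824]
orientation: [[0.99, -0.138, -0.002], [-0.138, -0.99, 0.0], [-0.002, 0.0, -1.0]]
ft_force: [-9.0, 0.7, 4.8]
grip_width: 0.0
```

```bash
python3 - <<'E'
from h import *
s=state();print(s['eef_pos'],w2c(s['eef_pos']),s['ft_force'])
E
```

```text
[ 0.40764802 -0.37045523  0.08235327] [-0.07369636 -0.09568207  0.08235327] [-9.04343663  0.726122    4.77007048]
```

Same stop (−0.0737, 9 N). I'll back off, rise, move away over clear space and check.

Call:
{"name": "arm_command", "arguments": {"moves": [[[-0.2,0.03,0],[0,0,0]],[[-0.4,0.05,0],[0,0,0]],[[-0.3,0.04,0.4],[0,0,0]],[[0,0,0.8],[0,0,0]],[[0,0,0.8],[0,0,0]],[[-0.3,-0.4,0.7],[0,0,0]],[[-0.5,-0.6,0.4],[0,0,0]],[[-0.6,-0.6,0.3],[0,0,0]],[[-0.6,-0.5,0],[0,0,0]],[[-0.6,-0.4,0],[0,0,0]],[[-0.4,-0.2,0],[0,0,0]],[[0,0,0],[0,0,0]]]}}

```text
clock: 14.18
eef_pos: [0.2501, -0.4754, 0.2184]
orientation: [[0.99, -0.141, 0.0], [-0.141, -0.99, -0.001], [0.0, 0.0, -1.0]]
ft_force: [0.5, 1.2, -1.1]
grip_width: -0.0001
```

```bash
python3 - <<'E'
from h import *
s=state();print(s['eef_pos'],s['ft_force'],s['clock'])
p,d=cap('top','t8');q=w2c(pts('top',d)); cv2.imwrite('pics/t8z.png',cv2.resize(p[95:275,210:450,::-1],None,fx=3.3,fy=3.3))
for sg in(1,-1):
  m=(q[...,0]<-.057)&(q[...,0]>-.09)&(q[...,2]>.05)&(q[...,2]<.1)&(abs(q[...,1]-sg*.1)<.02); 
  print(sg,m.sum(),np.round(q[m].min(0),4),np.round(q[m].max(0),4))
k=(abs(q[...,0])<.05)&(abs(q[...,1])<.15)&(q[...,2]<.1); print(np.median(q[k][:,2]),np.polyfit(q[k][:,0],q[k][:,2],1))
a=np.load('pics/top0.npz')['p'].astype(int);df=np.abs(a-p).sum(2); cv2.imwrite('pics/df.png',(np.clip(df,0,255)).astype(np.uint8))
E
```

```text
[ 0.25013333 -0.47540724  0.21840387] [ 0.51155357  1.17736972 -1.0899504 ] 14.1833
1 33 [-0.0647  0.0869  0.0506] [-0.0572  0.1113  0.0832]
-1 40 [-0.0645 -0.1193  0.0508] [-0.0572 -0.0868  0.0831]
0.08508361519254537 [-0.0008358   0.08508673]
```

View pics/t8z.png

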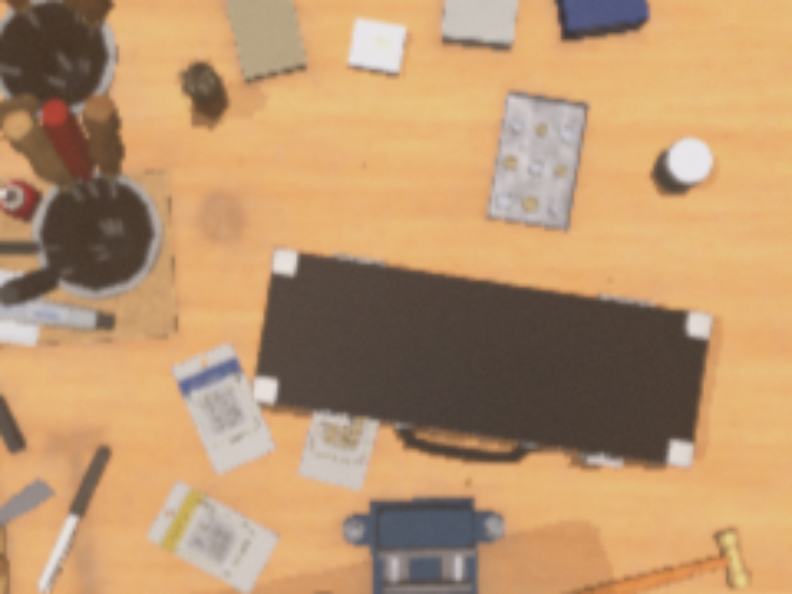

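View pics/df.png

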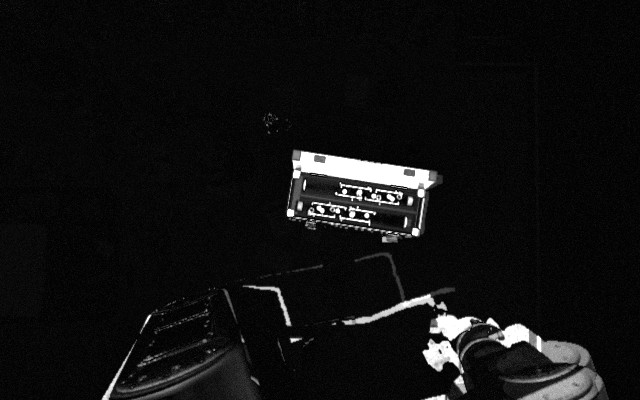

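Both catches are upright and the lid is level. The difference image has a faint patch at (270,122), where the brush stands, so I'll look at that.

```bash
python3 - <<'E'
import numpy as np,cv2
o=[]
for f in ('top0','t1','t2','t4','t6','t8'):
    p=np.load(f'pics/{f}.npz')['p'][105:140,250:295,::-1]; o.append(cv2.resize(p,None,fx=5.8,fy=5.8,interpolation=cv2.INTER_NEAREST))
cv2.imwrite('pics/br.png',np.vstack([np.hstack(o[:3]),np.hstack(o[3:])]))
a=np.load('pics/top0.npz');
for f in('t1','t2','t3','t5','t6','t8'):
    b=np.load(f'pics/{f}.npz');df=np.abs(a['p'][110:135,258:285].astype(int)-b['p'][110:135,258:285]).sum(2);print(f,df.max(),(df>60).sum(),np.abs(a['d']-b['d'])[110:135,258:285].max())
E
```

```text
t1 88 3 1.1834561
t2 88 7 1.1804607
t3 131 15 1.1816252
t5 120 14 1.1827968
t6 104 20 1.1838689
t8 107 22 1.1810371
```

View pics/br.png

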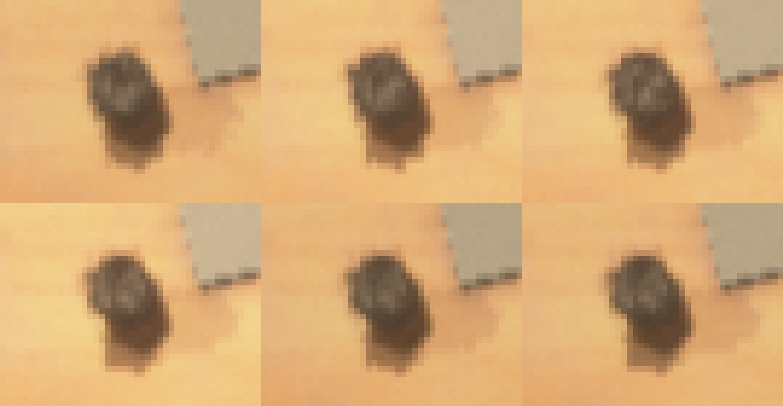

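The brush hasn't moved; only its bristle texture drifts slowly over time, and the arm never came near it. Handing in.

```bash
python3 -c "
from bench import arm,state
print(state()['ft_force']); print(arm.job_done())"
```

```text
[-0.06178639  0.71239211  0.5946676 ]
the job is handed in; nothing more can be done
None
```

The job is done and handed in at about 14 s, using only pushes with the closed fingertips and in the order asked.

- **Clarinet joint:** I pushed it about 11 mm to the right, until it tipped off the block. The depth profile then read 51–57 mm all along, which is flat in its bed.
- **Lid:** I pushed it round its arc from behind with about 5 N, then pressed until it stopped at 11 N with the fingertip at 84.0 mm. The last picture shows its top at 85 mm with no slope.
- **Catches:** I pushed each one until it stopped against the lid at about 9 N. After the arm was clear, both measured upright to within about 2 mm, at case x ≈ −0.0645 where they had leaned out to −0.0785.
- **Rest of the bench:** The before-and-after pictures match, apart from a slight change in the dust brush's bristle pattern. It stayed in the same spot and the arm never went near it. The pictures could not check the areas the arm hid.

No check failed.

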